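# Clamp a stamp case in the sealing fixture

### The arm

A 6-joint arm with a two-finger parallel gripper is mounted at the origin on the work surface. World frame = base frame: x ahead of the robot, y to its left, z up, the work surface at z = 0. Lengths are in m, angles in rad, forces in N, time in s.
With the tool pointing down it reaches from about 0.3 to 0.95 m from the base axis. Payload 3.1 kg.
Tool frame: the origin (TCP) lies on the mounting face of the last link; the fingertips stand 173 mm ahead of it and the grasp point (between the pads) lies 155 mm ahead of it; z points along the fingers, x is the direction in which the jaws open and shut, and the axes are right-handed (so a half turn about z gives the same grasp; the last joint's range is limited). The gripper opens to 85 mm and grips with 20 to 120 N. Pads are 22 mm wide; open, the fingers measure 114 mm over their backs; the gripper's body (76 mm by 85 mm) begins 54 mm behind the grasp point. The pads swing forward as they close: fully open they stand 13 mm farther back than shut.
Start: joints at [-0.07, 0.308, 1.634, -0, 1.2, -0.07], TCP at [0.625, -0, 0.405] pointing down, gripper open.
Joint ranges: [-3.06, 3.06], [-0.79, 1.96], [0.05, 2.63], [-1.19, 4.34], [0.05, 2.64], [-2.94, 2.94]. Speed limits (rad/s): [2.79, 2.79, 3.14, 3.14, 3.14, 3.14].

### API

Orientations are given as a rotation vector (axis times angle).
In Python, from plant import arm gives the robot as it stands. Calls block until the motion is done:
- arm.reach(position, orientation): joint-space move of the TCP to a pose.
- arm.movel(position, attitude=None, feed=0.15, guard=None): straight line of the TCP; attitude=None keeps the orientation; feed is the mean speed in m/s. With guard (N) it stops when the force on the tool has changed by that much, and returns True; else False.
- arm.move_joints(angles): joint-space move.
- arm.set_gripper(opening, grasp_force=None): finger opening in m; grasp_force is the grip in N (None keeps the last); returns when the fingers have stopped.
- arm.wait(seconds).
- arm.inverse_kinematics(position, orientation): joint angles nearest the present ones, or None.
- arm.sense(): the state.
- arm.get_image(name): name is "scene" or "side" or "wrist"; returns the picture (480x640x3 uint8, red, green, blue); there is no depth.
- arm.camera_params(name): a dict with "mtx" (3x3 intrinsics, pixels), "rvec" (rotation vector, rad) and "tvec" (3), from world to camera coordinates, as OpenCV has them; the wrist camera has in their place "mount" (4x4, takes a point from camera to tool coordinates, whose origin is the TCP and whose axes are the tool frame's). Camera axes: x right, y down, z forward; pixel columns grow to the right and rows downward; lengths in m; the calibration is good to about 2 mm. A picture is of the moment at which its call begins: read the wrist's pose just before it. camera_params takes no time and is no camera call.
A pose or a line that the arm cannot do raises arm.Unreachable and nothing moves.
- arm.finish_job(): hands the job in, once; it reports no verdict.
The state is a dict: "clock": time; "qpos": joint angles; "joint_velocities": joint speeds; "joint_efforts": joint torques, N m; "position": TCP position; "ee_rot": TCP orientation; "force": force on the tool from outside, world axes, zero at the start; "moment": the same for the moment, N m; "grip_width": finger opening in m.
Only numpy, scipy, OpenCV 4.12 (cv2) and the standard library are available. Lean on these libraries where they do the work, as an engineer would, in place of code of your own. Each camera call takes 0.05 s, during which the arm holds its last target. There are 200 camera calls.

### The job

Close the quick clamp on the clear stamp case by pushing only: with the outside of the fingers swing the metal strap over the case until it rests against the black stop block, and only then press the red cam lever all the way down so that the rubber foot holds the case. Do not pinch the strap or the lever, do not lean on the case with the fingers, leave the case in its nest and the other things on the desk where they are.

Things in the scene. Friction and masses are not known exactly. Their poses are not given: they have to be found in the camera images.
- clamp_base: Blue base plate of the clamp, fixed to the desk, 150 (x) x 210 (y) x 12 mm. Origin at the centre of its underside, on the desk. Its +y end carries the pivot post of the strap (at x 0, y +78 mm); in its middle a low aluminium frame (outside 114 x 89 mm, its top 18 mm above the desk) holds the case; at x 13.5 to 27.5, y -65 to -49 mm stands the black stop block (top 60 mm above the desk).
- strap (a joint): Angle of the metal strap about the vertical pivot, rad. 0 = home, across the case and against the stop block, pointing along the base's -y. Positive = swung out, turned clockwise seen from above: at 1.57 it points along the base's -x. Range 0 to 1.7. Stiff (about 1 N at the tip), stays where it is left.
- cam_lever (a joint): Angle of the red cam lever on top of the strap, rad. 0 = raised 57 degrees (1.0 rad) above the strap, leaning towards the pivot; 1.0 = fully down, level and flat above the strap, pointing at the pivot. Stiff all the way (about 3 to 4 N at its tip), stays where it is left. The foot comes down with it and meets the case in the last fifth of its travel.
- strap_pivot (a point): On the strap's pivot axis, at the strap's top face, 66 mm above the desk.
- strap_tip (a point): Centre of the strap's free end, half-way up, 54 mm above the desk, 138 mm from the pivot axis. The strap is a straight level bar 26 mm wide and 24 mm tall (42 to 66 mm above the desk); nothing stands on its outer 45 mm. Its long sides are steel plates: pushing on the one facing away from the stop block swings it home; pressing on both at once counts as pinching.
- lever_hinge (a point): Hinge axis of the cam lever, across the strap, 82 mm above the desk, 78 mm from the pivot axis.
- lever_tip (a point): Middle of the free end of the red lever, 85 mm from lever_hinge. The lever is a bar 18 mm wide and 10 mm thick (5 mm either side of this point); pressing on both of its side cheeks at once counts as pinching. It is about 153 mm above the desk when fully raised and 82 mm when fully down.
- foot: Black rubber foot under the strap, 24 mm across, 78 mm from the pivot axis; origin at the centre of its underside, 2 to 3 mm above the case when the lever is up.
- case: Clear stamp case lying loose in the frame of the base, 100 (x) x 75 (y) x 12 mm, origin at the centre of its underside, 12 mm above the desk.
- torch: Black torch standing upright, 40 mm across, 122 mm tall, origin under its centre.
- tape: Grey roll of tape lying flat, 76 mm across, 24 mm tall, origin under its centre.
- loupe: Dark steel loupe, 40 mm across, 40 mm tall, origin under its centre.
- spare_case: A spare clear case lying on the desk, 100 x 75 x 12 mm, origin under its centre.
- case_stack: A stack of three clear cases (one piece), 100 x 75 x 39 mm, origin under its centre.
- mouse: White computer mouse, 100 x 58 x 26 mm, origin under its centre.
- cleaner: Small blue bottle, 48 mm across, 120 mm tall, origin under its centre.
Mind the look-alikes: they are no part of the job. What is shaped like the case but brown or green is not meant.

How it is judged:
On the way, in this order (a step that is already met when the one before it is completed fails the run):
1. the strap is swung home against the stop block, the lever still up (value of joint strap below 0.06 rad and value of joint cam_lever below 0.5 rad), for 0.2 s.
2. the cam lever is fully down, the foot presses on the case (value of joint strap below 0.06 rad and value of joint cam_lever above 0.92 rad and contact force between foot and case above 3 N), for 0.2 s.
At the end, for the whole second after the job is handed in: The strap is within 0.06 rad of home, the cam lever beyond 0.92 of its 1.0 rad, the foot presses on the case with more than 3 N, and the case lies at rest within 6 mm of where it began (all of step 2 and distance of case from where it was at the start of the episode below 0.006 m and linear speed of case below 0.02 m/s); the robot touches nothing.
It fails at once if the lever is pressed down (beyond 0.5 rad) while the strap is not yet home (beyond 0.12 rad) (value of joint cam_lever above 0.5 rad and value of joint strap above 0.12 rad).
It fails at once if the strap or the lever is pinched: fingers press on both its sides at once ((contact force between the fingers and strap_c4 above 1.5 N and contact force between the fingers and strap_c5 above 1.5 N) or (contact force between the fingers and cam_lever_c2 above 1.5 N and contact force between the fingers and cam_lever_c3 above 1.5 N)).
It fails at once if the fingers lean on the case with more than 10 N (contact force between the fingers and case above 10 N).
It fails at once if the case is lifted or pushed out of its nest (moved more than 12 mm) (distance of case from where it was at the start of the episode above 0.012 m).
It fails at once if another thing on the desk is moved more than 30 mm (distance of any of torch, tape, loupe, spare_case, case_stack, mouse, cleaner from where it was at the start of the episode above 0.03 m).
It also fails if it takes over 53 s, if anything falls off the work surface, if the arm or the gripper's body presses on something with over 40 N, if the wrist force passes 120 N, or if a joint passes its speed limit or range.

## Working session

There is one attempt and no reset: what is moved stays moved. The work goes in short steps, each a Python script; the robot and the scene stay as the last script left them, time stands still between calls to the robot, and variables do not carry over. Pictures are saved under pics/ and viewed, about 8 in all and at most 12, crops included, and the job is handed in when it is done.

```bash
ls; mkdir -p pics; python3 - <<'E'
from plant import arm
import cv2,numpy as np
for n in("scene","side"):
    im=arm.get_image(n); cv2.imwrite(f"pics/{n}0.png",im[:,:,::-1])
    p=arm.camera_params(n); R=cv2.Rodrigues(np.array(p["rvec"],float))[0]
    print(n,np.array(p["mtx"]).tolist(),(-R.T@np.array(p["tvec"]).ravel()).round(3),R[2].round(2))
print(arm.camera_params("wrist")); print(arm.sense())
E
```

```text
pics
scene [[606.9989681872196, 0.0, 310.5706944765579], [0.0, 606.9989681872196, 238.69946159515038], [0.0, 0.0, 1.0]] [ 1.62  -0.148  1.021] [-0.75  0.13 -0.65]
side [[568.6976474155541, 0.0, 324.99373132525085], [0.0, 568.6976474155541, 238.16857827776485], [0.0, 0.0, 1.0]] [0.227 0.81  1.176] [ 0.24 -0.59 -0.77]
{'mtx': array([[369.98795321,   0.        , 322.8477978 ],
       [  0.        , 369.98795321, 242.71734917],
       [  0.        ,   0.        ,   1.        ]]), 'mount': array([[ 9.99999965e-01, -2.55591303e-04, -6.42237685e-05,
        -5.69757787e-04],
       [ 2.63459047e-04,  9.63648284e-01,  2.67173941e-01,
        -6.70505383e-02],
       [-6.39821146e-06, -2.67173949e-01,  9.63648318e-01,
         3.09116158e-02],
       [ 0.00000000e+00,  0.00000000e+00,  0.00000000e+00,
         1.00000000e+00]])}
{'clock': 0.1, 'qpos': array([-6.96795518e-02,  3.08953835e-01,  1.63506797e+00, -8.25352961e-06,
        1.19972313e+00, -6.97095769e-02]), 'joint_velocities': array([ 0.0017335 , -0.00332232, -0.00218326,  0.00087127,  0.00123789,
       -0.00093393]), 'joint_efforts': array([ 8.17496607e-05, -4.16405118e+01, -2.77644914e+01, -1.21622929e-04,
        4.01614045e-03,  3.27598855e-06]), 'position': array([6.24612521e-01, 1.14106501e-05, 4.03535023e-01]), 'ee_rot': array([-3.14144863e+00, -5.18750746e-05,  3.37326721e-03]), 'force': array([-0.45453427,  0.07687206, -0.52177716]), 'moment': array([ 0.0221462 , -0.02145898,  0.00551145]), 'grip_width': 0.08533553378170021}
```

View pics/scene0.png

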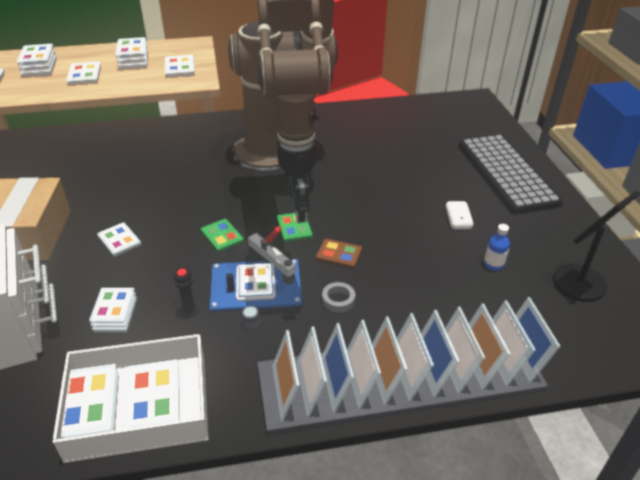

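View pics/side0.png

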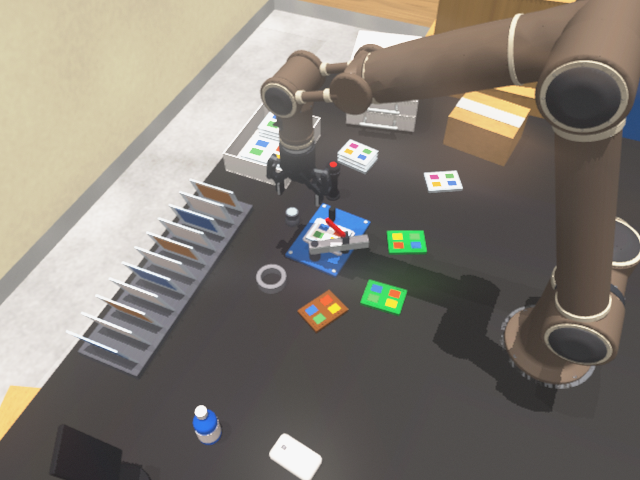

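The blue clamp base is at scene (255,285), with its case at (257,282), the strap from (288,272) to (255,240) and the red lever at (272,235). The case look-alikes are the spare (118,238), the stack (113,308), two green ones (222,233) and (295,225), a brown one (339,252) and the cases in the box. I choose the case in the blue base. Next I measure it.

```bash
cat > h.py <<'E'
from plant import arm
import cv2,numpy as np
from scipy.spatial.transform import Rotation as Rn
def cam(n,s=None):
    p=arm.camera_params(n); K=np.array(p["mtx"],float)
    if n=="wrist":
        s=s or arm.sense(); T=np.eye(4); T[:3,:3]=Rn.from_rotvec(s["ee_rot"]).as_matrix(); T[:3,3]=s["position"]
        M=T@np.array(p["mount"]); return K,M[:3,:3],M[:3,3]
    R=cv2.Rodrigues(np.array(p["rvec"],float))[0]; return K,R.T,-R.T@np.array(p["tvec"],float).ravel()
def rays(c,uv):
    K,R,o=c; uv=np.atleast_2d(uv).astype(float)
    d=np.c_[uv,np.ones(len(uv))]@np.linalg.inv(K).T@R.T
    return o,d/np.linalg.norm(d,axis=1)[:,None]
def plane(c,uv,z):
    o,d=rays(c,uv); return o+d*((z-o[2])/d[:,2])[:,None]
def tri(c1,u1,c2,u2):
    A=np.zeros((3,3));b=np.zeros(3);L=[]
    for c,u in((c1,u1),(c2,u2)):
        o,d=rays(c,u);P=np.eye(3)-np.outer(d[0],d[0]);A+=P;b+=P@o;L.append((o,P))
    x=np.linalg.solve(A,b); return x,[np.linalg.norm(P@(x-o)) for o,P in L]
def proj(c,X):
    K,R,o=c; q=(np.atleast_2d(X)-o)@R@K.T; return q[:,:2]/q[:,2:]
def blob(m):
    n,l,s,_=cv2.connectedComponentsWithStats(m.astype(np.uint8)); return l,s
E
python3 - <<'E'
from h import *
for n,box in(("scene",(195,250,315,320)),("side",(275,195,385,285))):
    im=cv2.cvtColor(cv2.imread(f"pics/{n}0.png"),cv2.COLOR_BGR2HSV); c=cam(n)
    m=cv2.inRange(im,(100,130,60),(125,255,255)); x0,y0,x1,y1=box
    mm=np.zeros_like(m); mm[y0:y1,x0:x1]=m[y0:y1,x0:x1]
    v,u=np.nonzero(mm); P=plane(c,np.c_[u,v],.012)[:,:2]
    r=cv2.minAreaRect(P.astype(np.float32)*1000); print(n,len(u),r,cv2.boxPoints(r).round(0).tolist())
    h=np.concatenate([cv2.inRange(im,(0,150,80),(8,255,255)),]) | cv2.inRange(im,(172,150,80),(180,255,255))
    mm[:]=0; x0,y0,x1,y1=(258,220,290,250) if n=="scene" else (315,210,355,245); mm[y0:y1,x0:x1]=h[y0:y1,x0:x1]
    v,u=np.nonzero(mm); print("red",len(u),u.min(),u.max(),v.min(),v.max(), [(int(a),int(b)) for a,b in zip(u,v)][::6])
s=arm.sense(); im=arm.get_image("wrist"); cv2.imwrite("pics/w0.png",im[:,:,::-1])
E
python3 -c "
import cv2
a=cv2.imread('pics/scene0.png')[210:315,195:315];b=cv2.imread('pics/side0.png')[190:285,275:385]
import numpy as np
a=cv2.resize(a,(400,350),interpolation=2);b=cv2.resize(b,(400,350),interpolation=2);w=cv2.resize(cv2.imread('pics/w0.png'),(333,250))
o=np.zeros((600,800,3),np.uint8);o[:350,:400]=a;o[:350,400:]=b;o[350:,:333]=w;cv2.imwrite('pics/c0.png',o)"
```

```text
scene 973 ((595.0131225585938, -99.36071014404297), (207.40597534179688, 150.630615234375), 84.2739486694336) [[510.0, -195.0], [660.0, -210.0], [680.0, -4.0], [530.0, 11.0]]
red 45 273 289 220 233 [(284, 220), (285, 221), (276, 227), (277, 228), (278, 229), (278, 230), (278, 231), (273, 233)]
side 1657 ((589.9443359375, -96.14604187011719), (210.69613647460938, 150.80453491210938), 84.93607330322266) [[506.0, -194.0], [656.0, -208.0], [674.0, 2.0], [524.0, 15.0]]
red 123 326 344 218 236 [(327, 218), (329, 219), (330, 220), (330, 221), (330, 222), (331, 223), (332, 224), (332, 225), (333, 226), (334, 227), (335, 228), (336, 229), (337, 230), (338, 231), (336, 232), (342, 232), (338, 233), (344, 233), (341, 234), (340, 235), (342, 236)]
```

View pics/c0.png

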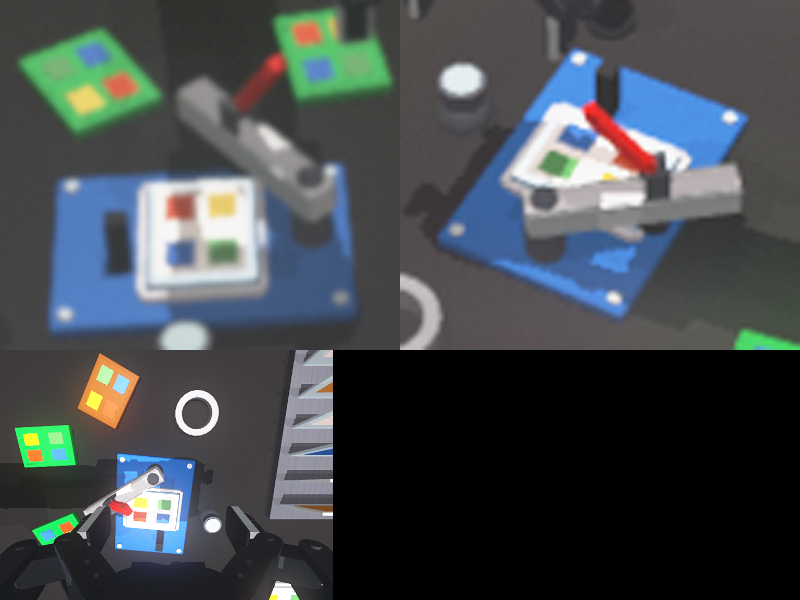

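The close crop confirms the choice: blue base with corner screws, the case in its nest, the strap swung out towards the robot, and the lever up and free. The pivot is at scene (289,263) and side (314,243), the tip at scene (255,238) and side (368,240). Next I triangulate the key points.

```bash
python3 - <<'E'
from h import *
S,D,W=cam("scene"),cam("side"),cam("wrist")
for nm,a,b in(("pivot",(289,263.4),(314,243)),("tip_top_far",(255,237.5),(368.3,239)),("levertip",(279.5,228.5),(327.5,218.5)),
  ("stopTop",(230,275),(332,209))):
    X,e=tri(S,a,D,b); print(nm,X.round(4),np.round(e,4),proj(W,X).round(0))
im=cv2.cvtColor(cv2.imread("pics/w0.png"),cv2.COLOR_BGR2HSV)
m=cv2.inRange(im,(100,130,60),(125,255,255)); mm=np.zeros_like(m); mm[190:400,210:385]=m[190:400,210:385]
v,u=np.nonzero(mm); r=cv2.minAreaRect((plane(W,np.c_[u,v],.012)[:,:2]*1000).astype(np.float32)); print(r,cv2.boxPoints(r).round(0).tolist())
for t in np.arange(.9,1.5,.1):
    y=np.array([.094,.9955]);x=np.array([.9955,-.094]); p=np.array([.5925,-.098])+.078*y-.138*(np.sin(t)*x+np.cos(t)*y); print(t.round(1),p.round(4))
E
```

```text
pivot [ 0.6005 -0.0196  0.068 ] [0.0016 0.0016] [[296. 245.]]
tip_top_far [ 0.4813 -0.0883  0.0592] [0.0044 0.0044] [[170. 314.]]
levertip [ 0.5722 -0.0363  0.1534] [0.0035 0.0035] [[243. 306.]]
stopTop [ 0.6053 -0.1556  0.0579] [0.0002 0.0002] [[304. 376.]]
((591.6566772460938, -97.91871643066406), (210.5814208984375, 149.20425415039062), 84.56834411621094) [[507.0, -196.0], [656.0, -210.0], [676.0, -0.0], [527.0, 14.0]]
0.9 [ 0.4842 -0.0956]
1.0 [ 0.4772 -0.0837]
1.1 [ 0.4715 -0.0711]
1.2 [ 0.4671 -0.058 ]
1.3 [ 0.464  -0.0446]
1.4 [ 0.4622 -0.0309]
```

All the views agree: base centre (0.592,-0.098), yaw -0.094, pivot (0.600,-0.020), strap about 0.97 rad, and the heights match the text. Now I push the strap home with the closed fist, camera on the far side from the strap.

```bash
cat >> h.py <<'E'
YAW=-.094; C=np.array([.592,-.098]); bx=np.array([np.cos(YAW),np.sin(YAW)]); by=np.array([-bx[1],bx[0]])
PIV=C+.078*by
def ori(t): return (Rn.from_euler("z",YAW+np.pi/2-t)*Rn.from_euler("x",np.pi)).as_rotvec()
def push(t,d,z,r=.115):
    u=-(np.sin(t)*bx+np.cos(t)*by); n=-np.cos(t)*bx+np.sin(t)*by
    return np.r_[PIV+r*u+(.013+d)*n,z]
E
python3 - <<'E'
from h import *
arm.set_gripper(0.0,20)
arm.reach(push(1.1,.031,.36),ori(1.1))
print(arm.movel(push(1.1,.031,.217),feed=.15,guard=10))
f0=None
hit=False
for t in np.r_[np.arange(1.1,.09,-.1)]:
    if arm.movel(push(t,.011,.217),ori(t),feed=.1,guard=12): print("hit",t);hit=True;break
if not hit:
    print(arm.sense()["force"].round(1))
    print(arm.movel(push(-.06,.011,.217),ori(0),feed=.03,guard=8))
s=arm.sense(); print(s["clock"],s["position"],s["force"].round(1),push(0,.011,.217))
cv2.imwrite("pics/s1.png",arm.get_image("scene")[200:330,180:330,::-1].repeat(4,0).repeat(4,1))
E
```

```text
False
[-0.9 -0.  -0.6]
True
6.2 [ 0.56516913 -0.13238449  0.21593572] [0.2 0.5 0.2] [ 0.56463307 -0.13258398  0.217     ]
```

View pics/s1.png

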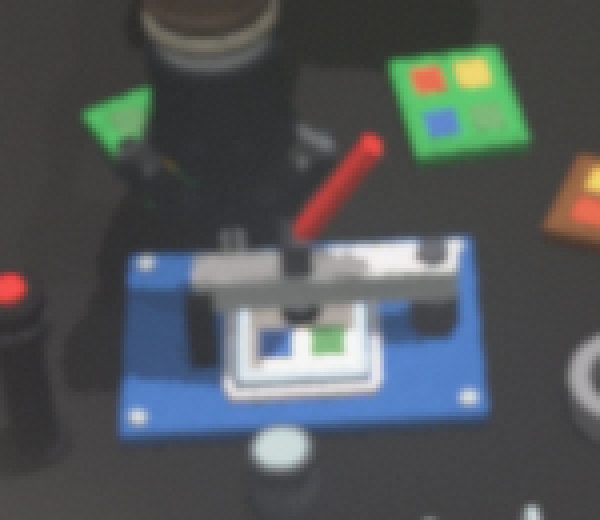

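The strap lies straight across the case, against the black stop (crop 200,330). The guard tripped within 1 mm of the predicted place, the lever (crop 370,145) is still up and the case is in its nest. Next I back off and press the lever down along its arc.

```bash
cat >> h.py <<'E'
def lev(p,e=.0145,s=.068):
    r=.078-s*np.cos(p)+.005*np.sin(p)+e; return np.r_[PIV-r*by,.173+.082+s*np.sin(p)+.005*np.cos(p)]
E
python3 - <<'E'
from h import *
o=ori(0)
arm.movel(push(0,.04,.217)); p=push(0,.04,.38); arm.movel(p)
a=lev(1.1,.04); arm.movel(np.r_[a[:2],.38]); print(arm.movel(a,feed=.15,guard=8))
def F(): return arm.sense()["force"].round(1)
for q in np.arange(1.05,.19,-.1):
    h=arm.movel(lev(q),feed=.06,guard=25); print(round(q,2),h,F())
    if h: break
s=arm.sense(); print(s["clock"],s["position"],lev(q))
cv2.imwrite("pics/s2.png",arm.get_image("scene")[200:330,180:330,::-1].repeat(4,0).repeat(4,1))
E
```

```text
False
1.05 False [ 0.   1.1 -0.2]
0.95 False [-0.  -0.4 -0.4]
0.85 False [-0.3  0.4 -0. ]
0.75 False [ 0.2 -0.2  1.5]
0.65 False [1.2 0.3 0.1]
0.55 False [ 1.2 -0.6  1.1]
0.45 False [0.9 0.6 1.3]
0.35 False [-0.1  1.  -0.1]
0.25 False [-0.1 -0.2  0.2]
11.6833 [ 0.59652824 -0.04791914  0.27607533] [ 0.59670707 -0.04807237  0.27666803]
```

View pics/s2.png

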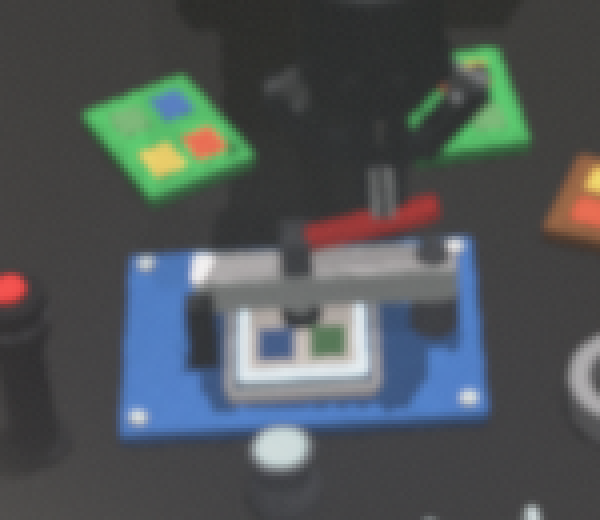

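The lever is about three quarters down (crop 310,235 to 440,208), with the closed fingertips on its top at (383,205). The strap is still home. Now the final press.

```bash
python3 - <<'E'
from h import *
b=lev(0,.01)
print(arm.movel(lev(.1,.012),feed=.05,guard=40),arm.sense()["force"].round(1))
h=arm.movel(np.r_[b[:2],.250],feed=.03,guard=45); s=arm.sense(); print(h,s["force"].round(1),s["position"],b)
arm.wait(.4); print(arm.sense()["force"].round(1))
cv2.imwrite("pics/s3.png",arm.get_image("scene")[200:330,180:330,::-1].repeat(4,0).repeat(4,1))
arm.movel(np.r_[s["position"][:2],.40])
arm.reach([.5,.05,.42],ori(0)); arm.wait(.3)
s=arm.sense(); print(s["clock"],s["force"].round(1))
a=arm.get_image("scene");b=arm.get_image("side"); cv2.imwrite("pics/scene4.png",a[:,:,::-1]);cv2.imwrite("pics/side4.png",b[:,:,::-1])
o=np.zeros((520,800,3),np.uint8); o[:,:400]=cv2.resize(a[210:320,195:315,::-1],(400,520));o[:,400:]=cv2.resize(b[190:285,275:385,::-1],(400,520));cv2.imwrite("pics/c4.png",o)
E
```

```text
False [-0.7 -0.  -0.4]
True [-4.4  0.3 10.5] [ 0.5979183  -0.04148927  0.26031426] [ 0.59744397 -0.04025606  0.26      ]
[-3.3 -0.3  8.9]
15.0167 [ 0.1 -0.5 -0.3]
```

View pics/c4.png

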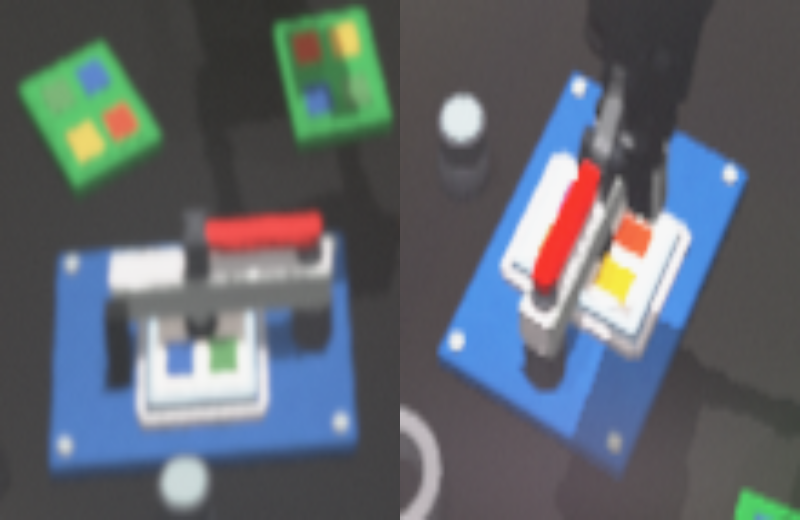

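Both views show the lever level above the strap, the strap against the stop and the case in its nest. I do one numeric check of the lever's slope before handing in.

```bash
python3 - <<'E'
from h import *
for n,(x0,y0,x1,y1) in(("scene",(250,245,300,270)),("side",(305,215,335,245))):
    im=cv2.cvtColor(cv2.imread(f"pics/{n}4.png"),cv2.COLOR_BGR2HSV); m=cv2.inRange(im,(0,150,80),(8,255,255))|cv2.inRange(im,(172,150,80),(180,255,255))
    z=np.zeros_like(m); z[y0:y1,x0:x1]=m[y0:y1,x0:x1]; v,u=np.nonzero(z); c=cam(n)
    print(n,"red",u.min(),u.max(),v.min(),v.max(),"mean",u.mean().round(1),v.mean().round(1),"line",cv2.fitLine(np.c_[u,v].astype(np.float32),2,0,.01,.01).ravel()[:2].round(3))
    for p in(0,.1,.2):
        ends=np.array([np.r_[PIV-(.078-s*np.cos(p))*by,.082+s*np.sin(p)] for s in(.012,.085)]); q=proj(c,ends); d=q[1]-q[0]; print(p,q.round(1).tolist(),"mid",q.mean(0).round(1),(d/np.linalg.norm(d)).round(3))
E
```

```text
scene red 257 291 255 261 mean 274.5 258.2 line [ 0.999 -0.044]
0 [[259.0, 259.9], [290.9, 258.1]] mid [275. 259.] [ 0.998 -0.058]
0.1 [[259.0, 259.5], [290.7, 255.3]] mid [274.8 257.4] [ 0.991 -0.131]
0.2 [[258.9, 259.2], [290.0, 252.6]] mid [274.4 255.9] [ 0.979 -0.205]
side red 312 334 219 242 mean 320.5 230.9 line [ 0.579 -0.816]
0 [[326.3, 222.3], [312.6, 241.7]] mid [319.4 232. ] [-0.576  0.818]
0.1 [[326.3, 222.0], [312.7, 239.4]] mid [319.5 230.7] [-0.616  0.787]
0.2 [[326.3, 221.7], [312.8, 236.9]] mid [319.6 229.3] [-0.662  0.749]
```

The slope in both views matches the lever fully down (0 rad of lift) and not 0.1, so I hand in.

```bash
python3 -c "
from plant import arm
arm.finish_job(); print(arm.sense()['clock'])"
```

```text
the job is handed in; nothing more can be done
the job is handed in; nothing more can be done
```

I closed the clamp and handed the job in after about 15 s of robot time. No verdict was reported.

**What I did:** With the gripper shut I pushed the strap's outer end round until it met the stop block. The force guard tripped within 1 mm of the predicted place, and the lever was still up. I then pressed the lever down along its arc from above until it stopped hard at its level height. The steady force there was about 9–10 N.

**Last checks:**
- **Lever:** its slope in the scene and side views matches fully down, to within a few hundredths of a radian.
- **Strap and case:** the strap lies against the stop and the case is in its nest.
- **Surroundings:** the arm is clear, with a wrist force of about 0. Every nearby thing I could see in the pictures was in its place. I did not look again at the far items, but the arm never went near them.

**Not checked:** I could not measure the foot's force on the case directly; I infer it from the lever being fully down. No check failed or disagreed.

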